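Dock the medicine tray and throw its lock lever

TASK

With closed fingertips, push the wooden sorting tray along its dock until it is fully home against the end stop; then flip the dock's lock lever over past its centre so that it snaps into its other position and locks the tray in, and move clear. Only push: do not lift or tip the tray, keep the medicine cups standing in it, and leave everything else on the counter where it is.

Things in the scene. Friction and masses are not known exactly. Their poses are not given: they have to be found in the camera images.
- dock: Fixed tray dock; origin on the counter below the centre of the tray's home place. Dock +y: the way the tray slides home; z up. Grey bed, top at z=8 mm, x -95..95, y -175..115. Two side rails, inner faces x=-83 and 83, 12 mm thick, tops z=30, y -133..112. The -y end is open. A steel bracket, 104 mm high, at x 95..105, y -122..-92 carries the lock lever.
- stop (a point): Middle of the inner face of the dock's end stop, at dock x=0, y=100, z=30.5 mm; the stop runs across the dock's +y end, its top 42 mm above the counter. The tray's +y wall touches it when the tray is home.
- tray: Loose open wooden tray with 3 x 4 compartments, 160 (x) x 200 (y) x 45 (z) mm, 6 mm walls, 0.4 to 0.8 kg; origin at the centre of its underside, axes along the dock's (3 mm play to each rail). Starts on the dock bed drawn out 50 to 100 mm towards dock -y; fully home its origin is at dock (0, 0, 8) mm. Sliding takes about 2 to 8 N.
- tray_push (a point): Middle of the outer face of the tray's trailing (-y) wall, half-way up, 30.5 mm above the counter: where to push it towards dock +y. The face is 160 x 45 mm and free in front, but the open lever's tongue hangs above, lowest point 62 mm over the counter, at dock x 53..79, y -157..-107 mm.
- lock_lever (a joint): Over-centre lock lever, rad: 0 = open (the start: handle leans 30 degrees to dock +y), 1.047 = locked (leans 30 degrees to dock -y). A spring drives it to the nearer end from its unstable centre, 0.524; about 3 N at the knob starts it. Locking swings its tongue down behind the tray's trailing wall (4 mm clear of a tray that is home; a tray not home blocks it).
- lever_knob (a point): Centre of the lever's black ball knob, 28 mm diameter, on a 10 mm steel stem. It travels on an arc of 80 mm radius about the point lever_pivot, in a plane dock x = 118 mm (23 mm outside the +x rail's outer face). Height 161 mm at either end of its travel, 172 mm at the top.
- lever_pivot (a point): Point on the lever's hinge axis (parallel to dock x) in the knob's plane: dock x=118, y=-107, z=92 mm.
- cup0: White medicine cup, 32 mm across the rim, 42 mm high, 15 g, standing loose in a compartment of the tray; origin at the centre of its underside, z up.
- cup1: White medicine cup, 32 mm across the rim, 42 mm high, 15 g, standing loose in a compartment of the tray; origin at the centre of its underside, z up.
- cup2: White medicine cup, 32 mm across the rim, 42 mm high, 15 g, standing loose in a compartment of the tray; origin at the centre of its underside, z up.
- jar: White jar, 56 mm diameter, 85 mm high, standing near the dock's +x side; origin at its underside. Bystander.
- dropper: Amber bottle, 44 mm diameter, 100 mm high, standing near the dock's +x side; origin at its underside. Bystander.
- bowl: Steel bowl, 110 mm diameter, 45 mm high, on the counter to the left; origin at its underside. Bystander.
- lotion: White bottle with a cap, 64 mm diameter, 150 mm high, on the counter to the left; origin at its underside. Bystander.
- stapler: Black stapler, 130 x 34 x 47 mm, on the counter to the right; origin at its underside. Bystander.

How it is judged (in metres and radians):
On the way, in this order (a step that is already met when the one before it is completed fails the run):
1. the tray is home against the end stop (within 4 mm) while the lever is still open (below 0.25 rad) (y of tray in the frame of dock between -0.004 and 0.004 m and value of joint lock_lever below 0.25 rad), for 0.2 s.
2. the lever has snapped over to its locked position (above 0.95 rad) (value of joint lock_lever above 0.95 rad), for 0.2 s.
At the end, for the whole second after the job is handed in: Tray home in the dock within 4 mm along the slide, flat and at rest; lever locked (above 0.95 of 1.047 rad); the three cups upright (within 0.2 rad) on the tray's floor (y of tray in the frame of dock between -0.004 and 0.004 m and value of joint lock_lever above 0.95 rad and linear speed of tray below 0.01 m/s and angle between tray's own z axis and vertical below 0.05 rad and angle between each of cup0, cup1, cup2's own z axis and vertical below 0.2 rad and z of each of cup0, cup1, cup2 in the frame of tray below 0.012 m); the robot touches nothing.
It fails at once if the tray is lifted more than 12 mm or tipped more than 0.12 rad (z of tray in the frame of dock above 0.02 m or angle between tray's own z axis and vertical above 0.12 rad).
It fails at once if a cup is tipped over or lifted off the tray's floor by more than 15 mm (angle between any of cup0, cup1, cup2's own z axis and vertical above 0.6 rad or z of any of cup0, cup1, cup2 in the frame of tray above 0.021 m).
It fails at once if another thing on the counter is moved by more than 20 mm (distance of any of jar, dropper, bowl, lotion, stapler from where it was at the start of the episode above 0.02 m).
It also fails if it takes over 51 s, if anything falls off the work surface, if the arm or the gripper's body presses on something with over 40 N, if the wrist force passes 120 N, or if a joint passes its speed limit or range.

ROBOT

A 6-joint arm with a two-finger parallel gripper is mounted at the origin on the work surface. World frame = base frame: x ahead of the robot, y to its left, z up, the work surface at z = 0. Lengths are in m, angles in degrees, forces in N, time in s.
With the tool pointing down it reaches from about 0.375 to 0.9 m from the base axis. Payload 3.1 kg.
Tool frame: the origin (TCP) lies midway between the tips of the shut fingers; the grasp point (between the pads) lies bot.hold_point_z behind it (bot.hold_point_z is the distance from the TCP to the grasp point, in m); z points along the fingers, y is the direction in which the jaws open and shut (so a half turn about z gives the same grasp; the last joint's range is limited). The gripper opens to 87 mm and grips with 3 to 60 N. Pads are 19 mm wide; open, the fingers measure 117 mm over their backs; the gripper's body (75 mm by 190 mm) begins 51 mm behind the grasp point.
Start: joints at [-79.842, 30.224, 82.088, -0, 67.689, -10.227], TCP at [0.218, -0.586, 0.191] pointing down, gripper open.
Joint ranges: [-176.69, 176.69], [-43.24, 126.21], [12.49, 139.97], [-82, 262], [0, 151.66], [-163.58, 163.58]. Speed limits (degrees/s): [159.86, 159.86, 180, 180, 180, 180].

INTERFACE

Orientations are given as a 3x3 rotation matrix whose columns are the frame's x, y, z axes.
In Python, from rig import bot, vision gives the robot as it stands.
- The arm moves only by the shell command python3 -m inch 'ROWS'. ROWS is JSON, a list of rows, each a list of 5 numbers: the finger opening in mm, from 0 to 87, then the shift along the tool's x, y, z in mm, then the turn about the tool's z in rad. In form: [[hand, dx, dy, dz, roll], ...]. A call has 1 to 8 rows; each row is the pose to reach, as a shift and turn from the pose measured when the call began, along the tool's axes at that moment; what a row does not reach only later rows make up. A row lasts 1/10 s, in which the tool goes at most 50 mm and 8.59 degrees, less where a joint would pass 70% of its speed; a pose out of reach is approached as far as the arm can. A call with a gripper value outside its range is refused whole. The fingers move at their own pace and stop on an object; the grip force is fixed at half the most. Time passes only in rows, so rows that repeat a pose let the fingers close. It gives the time, the measured TCP pose, the force and the opening at its end, in the units of the state.
- bot.read_state(): the state, without advancing time (a new reading comes with each control period).
- vision.capture(name): name is "scene" or "side" or "wrist"; returns (picture, depth): 480x640x3 uint8, red, green, blue; 480x640 float32, m along the optical axis (not along the pixel's ray), 0 where there is no reading.
- vision.camera_model(name): a dict with "intrinsics" (3x3 intrinsics, pixels), "camera_from_world" (4x4, takes a point from world to camera coordinates). Camera axes: x right, y down, z forward; pixel columns grow to the right and rows downward; lengths in m; the calibration is good to about 2 mm. A picture is of the moment at which its call begins: read the wrist's pose just before it. camera_model takes no time and is no camera call; for the wrist camera it gives the pose at the moment of the call.
- bot.hand_in(): hands the job in, once; it reports no verdict.
The state is a dict: "time_s": time; "joint_positions": joint angles; "qvel": joint speeds; "tau": joint torques, N m; "position": TCP position; "tcp_rot": TCP orientation; "force": force on the tool from outside, world axes, zero at the start; "moment": the same for the moment, N m; "opening": opening from 0.0 (shut) to 1.0 (fully open).
Only numpy, scipy, OpenCV 4.12 (cv2) and the standard library are available. Lean on these libraries where they do the work, as an engineer would, in place of code of your own. Each camera call takes 0.05 s, during which the arm holds its last target. There are 200 camera calls.

## Working session

There is one attempt and no reset: what is moved stays moved. The work goes in short steps, Python scripts to look and compute and a shell command to move; the robot and the scene stay as the last step left them, time stands still between calls to the robot, and variables do not carry over. Pictures are saved under pics/ and viewed, about 8 in all and at most 12, crops included, and the job is handed in when it is done.

```bash
mkdir -p pics; python3 - <<'E'
from rig import bot, vision
import cv2,numpy as np
s=bot.read_state(); print(s['time_s'],s['position'],np.round(s['tcp_rot'],3),s['opening'],bot.hold_point_z)
for n in("scene","side"):
    p,d=vision.capture(n); cv2.imwrite(f"pics/{n}0.png",p[:,:,::-1]); np.save(f"pics/{n}0.npy",d)
    m=vision.camera_model(n); print(n,np.round(m['intrinsics'],1).tolist(),np.round(np.linalg.inv(m['camera_from_world']),3).tolist())
E
```

```text
0.0 [ 0.21758128 -0.58504971  0.18988175] [[ 0.937  0.348 -0.   ]
 [ 0.348 -0.937  0.002]
 [ 0.    -0.002 -1.   ]] 0.9990159274714197 0.0187
scene [[544.4, 0.0, 313.9], [0.0, 544.4, 237.0], [0.0, 0.0, 1.0]] [[0.092, 0.733, -0.674, 1.424], [0.996, -0.066, 0.064, -0.097], [0.003, -0.677, -0.736, 1.018], [0.0, 0.0, 0.0, 1.0]]
side [[476.8, 0.0, 316.6], [0.0, 476.8, 244.8], [0.0, 0.0, 1.0]] [[-0.933, -0.253, 0.255, 0.299], [-0.359, 0.641, -0.678, 0.68], [0.008, -0.725, -0.689, 0.829], [0.0, 0.0, 0.0, 1.0]]
```

View pics/scene0.png

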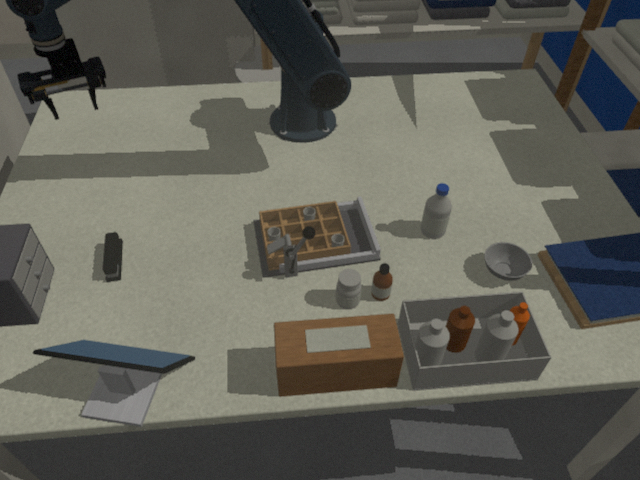

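View pics/side0.png

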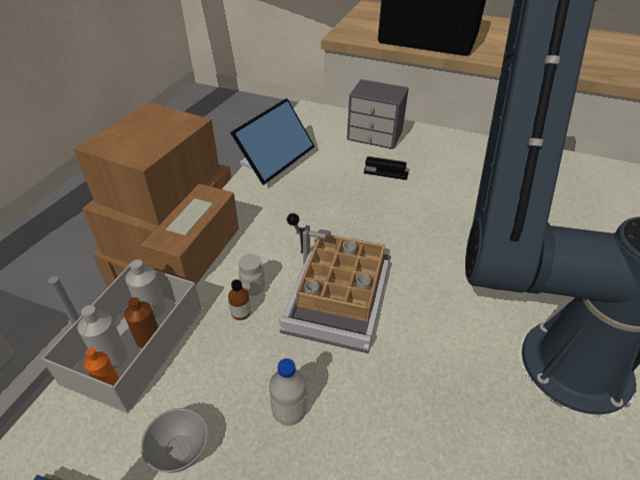

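The dock sits ahead of the robot, around (310,235) in scene. Its +y is roughly world +y and the lever is on the far (+x) side. I'll enlarge both views.

```bash
python3 - <<'E'
import cv2
a=cv2.imread("pics/scene0.png")[190:290,240:390]; cv2.imwrite("pics/c1.png",cv2.resize(a,None,fx=5,fy=5,interpolation=cv2.INTER_CUBIC))
a=cv2.imread("pics/side0.png")[205:355,270:400]; cv2.imwrite("pics/c2.png",cv2.resize(a,None,fx=4,fy=4,interpolation=cv2.INTER_CUBIC))
E
```

```text
(no output)
```

View pics/c1.png

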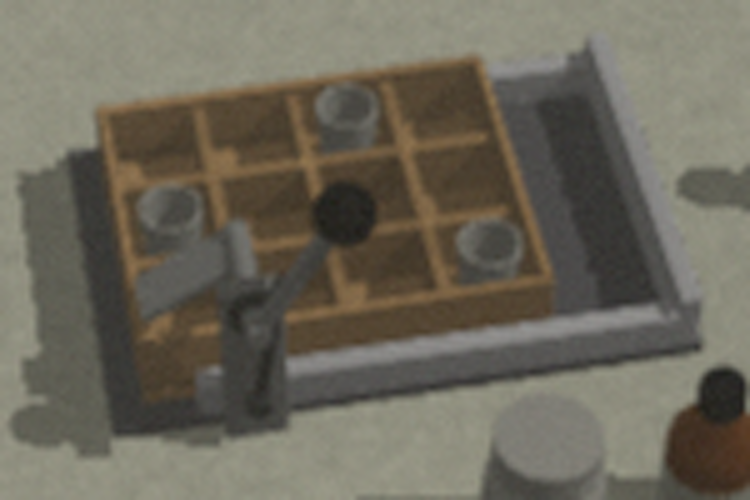

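View pics/c2.png

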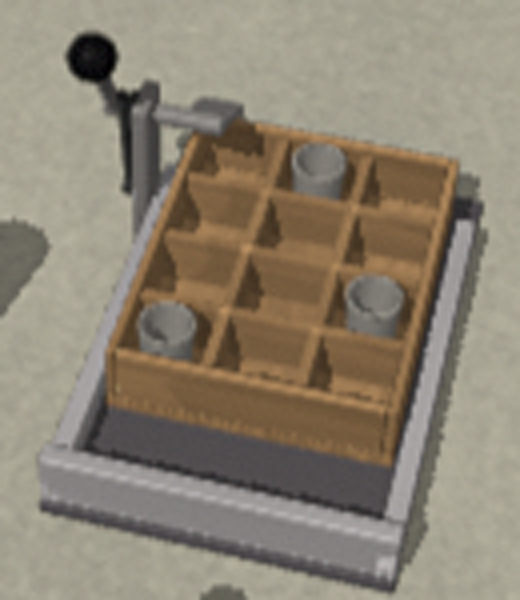

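Both crops show the knob (scene px 309,232; side px 293,219), the tray corners and the dock corners clearly. I'll fit the dock pose and the tray offset by reprojection.

```bash
cat > fit.py <<'E'
from rig import bot, vision
import numpy as np
from scipy.optimize import least_squares
# cam, u, v, dock pt mm, 1 if on the tray (y relative to tray)
O=[("scene",309,232.4,118,-67,161,0),("scene",262.6,277,95,-175,0,0),("scene",255,220.4,-95,-175,8,0),
("scene",259.6,211.6,-80,-100,53,1),("scene",336,201.6,-80,100,53,1),("scene",350,245,80,100,53,1),("scene",379.6,259.6,95,115,0,0),
("side",293,219.2,118,-67,161,0),("side",298.2,293,80,100,53,1),("side",367.7,306.2,-80,100,53,1),("side",384.5,245,-80,-100,53,1),
("side",280.5,332,95,115,0,0),("side",368.7,352.5,-95,115,0,0)]
M={n:vision.camera_model(n) for n in("scene","side")}
def res(q):
    r=[]
    c,s=np.cos(q[2]),np.sin(q[2])
    for n,u,v,x,y,z,t in O:
        x,y,z=x/1e3,y/1e3+t*q[3],z/1e3
        p=M[n]['camera_from_world']@[q[0]+c*x-s*y,q[1]+s*x+c*y,z,1]
        w=M[n]['intrinsics']@p[:3]; r+=[w[0]/w[2]-u,w[1]/w[2]-v]
    return np.array(r)
f=least_squares(res,[.65,-.1,0,-.07],loss='soft_l1')
q=f.x; print("dock",q[:2],"yaw deg",np.degrees(q[2]),"tray y",q[3]); print(np.round(res(q).reshape(-1,2),1).tolist())
R=np.array([[np.cos(q[2]),-np.sin(q[2])],[np.sin(q[2]),np.cos(q[2])]])
np.save("q.npy",q)
for k,p in dict(knob=(118,-67),pivot=(118,-107),push=(0,q[3]*1e3-100)).items(): print(k,q[:2]+R@(np.array(p)/1e3))
E
python3 fit.py
```

```text
dock [0.49964189 0.02075224] yaw deg 6.23164731633081 tray y -0.057409137258215476
[[-0.6, -0.3], [-0.4, 1.1], [-3.0, -0.8], [-1.3, -1.3], [-0.4, -2.0], [0.8, 0.1], [0.3, 0.1], [-0.8, -0.2], [-2.5, -0.2], [2.0, 2.0], [0.2, -0.8], [-0.9, 1.1], [-0.3, 0.6]]
knob [ 0.6242174  -0.03304315]
pivot [ 0.62855933 -0.0728068 ]
push [ 0.51672841 -0.13572679]
```

The fit agrees to about 2 px (4 mm), and the sizes and reach look right. I'll write a helper that gives the tool-axis shift to any dock point, then approach with jaws along dock y at dock x = -15.

```bash
cat > go.py <<'E'
import sys,numpy as np
from rig import bot
q=np.load("q.npy"); s=bot.read_state(); c,n=np.cos(q[2]),np.sin(q[2]); R=np.array([[c,-n,0],[n,c,0],[0,0,1]])
o=np.array([q[0],q[1],0]); T=s['tcp_rot']; p=np.array(s['position'])
print("t",s['time_s'],"tcp in dock mm",np.round(R.T@(p-o)*1e3,1),"F dock",np.round(R.T@s['force'],1),"open",round(s['opening'],3))
a=R.T@T[:,0]; print("roll needed so tool x || dock x (or y)",round(np.arctan2(a[1],a[0]),3), "zaxis",np.round(T[:,2],3))
for t in sys.argv[1:]:
    d=np.array(eval(t))/1e3; print(t,"shift mm",np.round(T.T@(o+R@d-p)*1e3,1),"world",np.round(o+R@d,3))
E
python3 go.py -15,-230,190 -15,-230,29
```

```text
t 0.1 tcp in dock mm [-346.1 -571.7  190. ] F dock [ 0.  -0.4 -0.7] open 0.996
roll needed so tool x || dock x (or y) 0.247 zaxis [-0.     0.002 -1.   ]
-15,-230,190 shift mm [ 404.6 -250.3    0.6] world [ 0.51 -0.21  0.19]
-15,-230,29 shift mm [ 404.6 -250.   161.6] world [ 0.51  -0.21   0.029]
```

```bash
python3 -m inch '[[0,35,-22,0,0.03],[0,75,-47,0,0.06],[0,115,-72,0,0.1],[0,155,-97,0,0.14],[0,195,-122,0,0.17],[0,235,-147,0,0.21],[0,275,-170,0,0.247],[0,275,-170,0,0.247]]'; python3 go.py -15,-230,100 -15,-230,29
```

```text
time_s: 0.9
position: [0.4183, -0.3246, 0.19]
tcp_rot: [[0.993, 0.115, -0.001], [0.115, -0.993, 0.005], [0.0, -0.005, -1.0]]
force: [-0.2, -0.3, 0.4]
opening: 0.355
t 0.9 tcp in dock mm [-118.3 -334.5  190. ] F dock [-0.2 -0.3  0.4] open 0.355
roll needed so tool x || dock x (or y) 0.006 zaxis [-0.001  0.005 -1.   ]
-15,-230,100 shift mm [ 103.9 -103.4   90.6] world [ 0.51 -0.21  0.1 ]
-15,-230,29 shift mm [ 103.9 -103.1  161.6] world [ 0.51  -0.21   0.029]
```

```bash
python3 -m inch '[[0,30,-30,10,0],[0,60,-60,30,0],[0,90,-90,60,0],[0,104,-103,90,0],[0,104,-103,120,0],[0,104,-103,145,0],[0,104,-103,161,0],[0,104,-103,161,0]]'; python3 go.py -15,-185,29; python3 - <<'E'
from rig import bot, vision
import cv2,numpy as np
a,_=vision.capture("side"); b,_=vision.capture("scene")
cv2.imwrite("pics/p1.png",np.hstack([cv2.resize(x,(400,400),interpolation=cv2.INTER_CUBIC) for x in (a[180:360,270:450,::-1],b[110:290,200:380,::-1])]))
E
```

```text
time_s: 1.7
position: [0.5077, -0.209, 0.027]
tcp_rot: [[0.993, 0.114, -0.005], [0.115, -0.993, 0.008], [-0.005, -0.009, -1.0]]
force: [0.3, 0.2, 0.2]
opening: 0.003
t 1.7 tcp in dock mm [ -16.9 -229.2   27. ] F dock [0.3 0.2 0.2] open 0.003
roll needed so tool x || dock x (or y) 0.006 zaxis [-0.005  0.008 -1.   ]
-15,-185,29 shift mm [  2.1 -44.3  -1.6] world [ 0.505 -0.165  0.029]
```

View pics/p1.png

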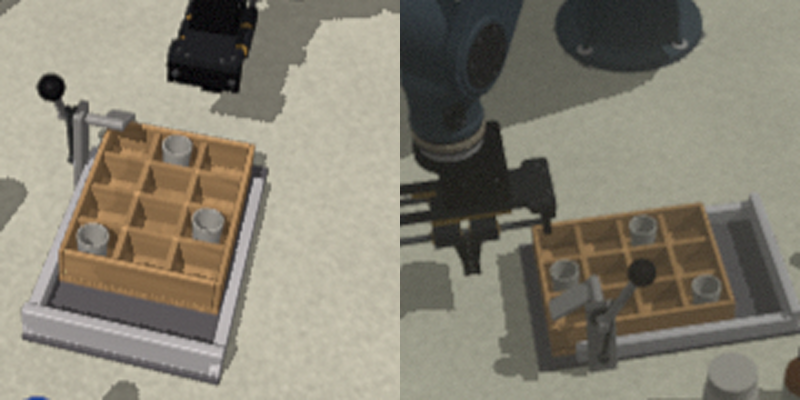

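The gripper is behind the tray, with a black part hanging at right-image (548,225). I'll check its height from depth before it passes over the tray.

```bash
python3 - <<'E'
from rig import bot, vision
import numpy as np
q=np.load("q.npy");c,n=np.cos(q[2]),np.sin(q[2]);R=np.array([[c,-n,0],[n,c,0],[0,0,1]])
a,d=vision.capture("scene"); m=vision.camera_model("scene"); K=m['intrinsics'];W=np.linalg.inv(m['camera_from_world'])
v,u=np.mgrid[170:240,200:260]; z=d[v,u]; P=np.stack([(u-K[0,2])*z/K[0,0],(v-K[1,2])*z/K[1,1],z,0*z+1],-1)@W.T
D=(P[...,:3]-[q[0],q[1],0])@R*1e3
dark=(a[v,u].max(-1)<60)&(z>0)&(D[...,2]>15)
D=D[dark]
for y in range(-310,-90,15):
    s=D[(D[:,1]>=y)&(D[:,1]<y+15)]
    if len(s): i=s[:,2].argmin(); print(y,len(s),np.round(s[i]),"x",np.round(s[:,0].min()),np.round(s[:,0].max()),"zp5",np.round(np.percentile(s[:,2],5)))
E
```

```text
-295 47 [ -49. -282.  144.] x -49.0 19.0 zp5 146.0
-280 79 [  14. -279.  144.] x -44.0 19.0 zp5 146.0
-265 238 [  21. -252.  139.] x -40.0 26.0 zp5 146.0
-250 305 [  -6. -237.   67.] x -34.0 26.0 zp5 104.0
-235 347 [  -6. -235.   63.] x -17.0 26.0 zp5 73.0
-220 284 [  -6. -220.   91.] x -7.0 27.0 zp5 142.0
-205 260 [  22. -204.  139.] x -35.0 24.0 zp5 153.0
-190 173 [  14. -187.  144.] x -38.0 23.0 zp5 168.0
-175 132 [  14. -168.  144.] x -48.0 21.0 zp5 148.0
-160 51 [ -44. -152.  169.] x -53.0 18.0 zp5 171.0
```

Everything over the tray is at z ≥ 139 mm and x ≤ 27 mm, clear of the tray and tongue. Now I'll push.

```bash
python3 -m inch '[[0,0,-20,-1,0.006],[0,0,-35,-1,0.006],[0,0,-44,-1,0.006],[0,0,-50,-1,0.006],[0,0,-56,-1,0.006],[0,0,-62,-1,0.006],[0,0,-67,-1,0.006],[0,0,-72,-1,0.006]]'; python3 go.py -15,-115,29
```

```text
time_s: 2.65
position: [0.502, -0.1386, 0.0314]
tcp_rot: [[0.994, 0.108, 0.0], [0.108, -0.994, 0.004], [0.001, -0.004, -1.0]]
force: [-0.2, 0.8, 0.0]
opening: 0.003
t 2.65 tcp in dock mm [ -15.  -158.7   31.4] F dock [-0.1  0.9  0. ] open 0.003
roll needed so tool x || dock x (or y) -0.001 zaxis [ 0.     0.004 -1.   ]
-15,-115,29 shift mm [ -0.  -43.7   2.6] world [ 0.497 -0.095  0.029]
```

```bash
python3 -m inch '[[0,0,-4,1,0],[0,0,-8,1,0],[0,0,-12,1,0],[0,0,-16,1,0]]'; python3 go.py;python3 -m inch '[[0,0,-4,1,0],[0,0,-8,1,0],[0,0,-12,1,0],[0,0,-16,1,0]]'; python3 go.py
```

```text
time_s: 3.05
position: [0.5002, -0.1225, 0.0304]
tcp_rot: [[0.994, 0.108, 0.0], [0.108, -0.994, 0.004], [0.001, -0.004, -1.0]]
force: [-0.1, -0.6, 0.1]
opening: 0.008
t 3.05 tcp in dock mm [ -15.  -142.4   30.4] F dock [-0.2 -0.6  0.1] open 0.008
roll needed so tool x || dock x (or y) -0.001 zaxis [ 0.     0.004 -1.   ]
time_s: 3.45
position: [0.4985, -0.1063, 0.0295]
tcp_rot: [[0.994, 0.108, 0.0], [0.108, -0.994, 0.004], [0.001, -0.004, -1.0]]
force: [0.1, 0.5, 0.0]
opening: 0.009
t 3.45 tcp in dock mm [ -14.9 -126.1   29.5] F dock [0.1 0.5 0. ] open 0.009
roll needed so tool x || dock x (or y) -0.001 zaxis [ 0.     0.004 -1.   ]
```

```bash
python3 - <<'E'
from rig import bot, vision
import cv2,numpy as np
a,_=vision.capture("side"); b,_=vision.capture("scene")
cv2.imwrite("pics/p2.png",np.hstack([cv2.resize(x,(400,400),interpolation=cv2.INTER_CUBIC) for x in (a[210:360,270:420,::-1],b[150:290,240:380,::-1])]))
E
python3 go.py
```

```text
t 3.55 tcp in dock mm [ -15.2 -125.8   29.5] F dock [0.6 0.1 0.2] open 0.008
roll needed so tool x || dock x (or y) 0.0 zaxis [ 0.     0.005 -1.   ]
```

View pics/p2.png

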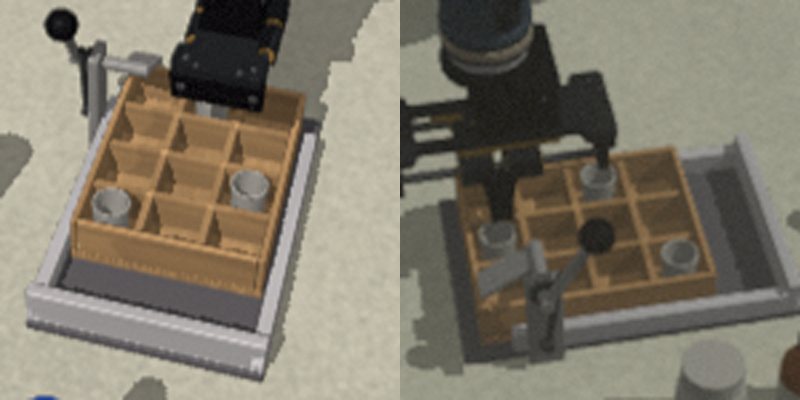

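The tray has not moved, yet the fingertips appear about 28 mm past the wall. I'll check the reported TCP against the camera before moving again.

```bash
python3 - <<'E'
from rig import bot, vision
import numpy as np,cv2
q=np.load("q.npy");c,n=np.cos(q[2]),np.sin(q[2]);R=np.array([[c,-n,0],[n,c,0],[0,0,1]]);o=np.array([q[0],q[1],0])
def proj(nm,d):
    m=vision.camera_model(nm);p=m['camera_from_world']@np.append(o+R@(np.array(d)/1e3),1);w=m['intrinsics']@p[:3];return np.round(w[:2]/w[2],1)
print("tcp in p1",proj("scene",(-17,-229,27)),"z63",proj("scene",(-17,-229,63)),"seen ~ (231.5,231)")
print("tcp now",proj("scene",(-15,-126,29.5)),proj("side",(-15,-126,29.5)))
a,d=vision.capture("scene");m=vision.camera_model("scene");K=m['intrinsics'];W=np.linalg.inv(m['camera_from_world'])
for u,v in[(275,222),(275,225),(277,218),(276,210),(268,215),(300,220),(280,245),(340,245),(309,232),(330,205),(231,270)]:
    z=np.median(d[v-1:v+2,u-1:u+2]);P=W@[(u-K[0,2])*z/K[0,0],(v-K[1,2])*z/K[1,1],z,1];print(u,v,a[v,u],np.round(R.T@(P[:3]-o)*1e3))
x=a[180:270,240:360,::-1].copy();cv2.imwrite("pics/p3.png",cv2.resize(x,None,fx=6,fy=6,interpolation=cv2.INTER_CUBIC))
E
```

```text
tcp in p1 [233.5 239.5] z63 [231.9 229.5] seen ~ (231.5,231)
tcp now [275.  233.4] [354.4 255.2]
275 222 [42 37 34] [  -6. -125.   79.]
275 225 [32 30 26] [  -7. -125.   68.]
277 218 [35 32 28] [  -4. -120.   93.]
276 210 [34 31 26] [  19. -123.  143.]
268 215 [64 55 44] [  -5. -140.  107.]
300 220 [122 100  69] [-34. -59.  45.]
280 245 [101  98  91] [  74. -125.   84.]
340 245 [89 84 75] [68. 19. 46.]
309 232 [39 34 34] [127. -67. 171.]
330 205 [88 72 54] [-71.  26.  46.]
231 270 [151 152 137] [  56. -245.   -0.]
```

View pics/p3.png

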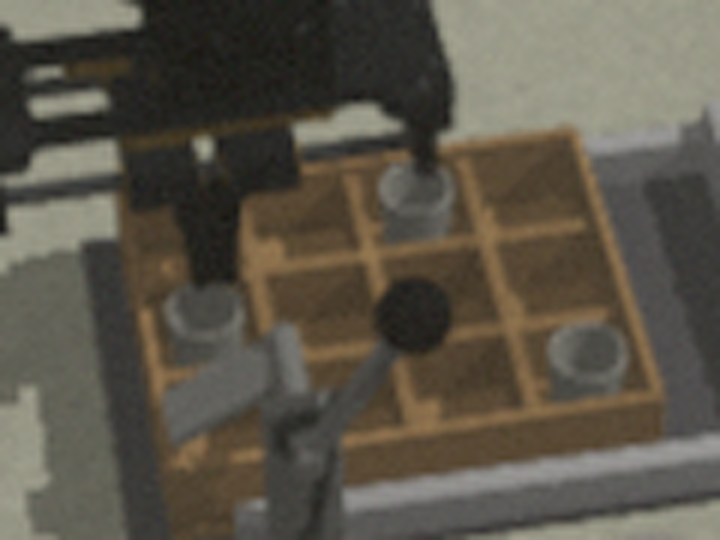

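The visible fingertip ends near z≈60 mm (crop 210,283), although the state says 29.5. The fingers passed over the wall, so the real tip is about 30 mm higher than reported. I'll back straight out at this height and re-measure the tip and the hanging peg (crop 428,165).

```bash
python3 -m inch '[[0,0,20,-3,0],[0,0,45,-3,0],[0,0,70,-3,0],[0,0,95,-3,0],[0,0,104,-3,0],[0,0,104,-3,0]]'; python3 go.py; python3 - <<'E'
from rig import bot, vision
import numpy as np,cv2
q=np.load("q.npy");c,n=np.cos(q[2]),np.sin(q[2]);R=np.array([[c,-n,0],[n,c,0],[0,0,1]]);o=np.array([q[0],q[1],0])
for nm,(u0,u1,v0,v1) in dict(scene=(190,270,160,250),side=(330,420,150,260)).items():
    a,d=vision.capture(nm);m=vision.camera_model(nm);K=m['intrinsics'];W=np.linalg.inv(m['camera_from_world'])
    v,u=np.mgrid[v0:v1,u0:u1];z=d[v,u];P=np.stack([(u-K[0,2])*z/K[0,0],(v-K[1,2])*z/K[1,1],z,0*z+1],-1)@W.T
    D=(P[...,:3]-o)@R*1e3
    if nm=="scene":
        for name,lo,hi in(("finger",-245,-215),("ahead",-215,-100)):
            k=(D[...,1]>lo)&(D[...,1]<hi)&(D[...,2]>58 if name=="ahead" else D[...,2]>12)&(D[...,0]<45)&(z>0)
            S=np.c_[u[k],v[k],D[k]];S=S[S[:,4].argsort()];print(name);print(np.round(S[:6]),)
    cv2.imwrite(f"pics/p4{nm}.png",cv2.resize(a[v0:v1,u0:u1,::-1],(400,440),interpolation=cv2.INTER_CUBIC))
w,_=vision.capture("wrist")
cv2.imwrite("pics/p4.png",np.hstack([cv2.imread("pics/p4scene.png"),cv2.resize(w[:,:,::-1],(400,440))]))
E
```

```text
time_s: 4.2
position: [0.51, -0.211, 0.032]
tcp_rot: [[0.994, 0.106, 0.001], [0.106, -0.994, 0.004], [0.001, -0.004, -1.0]]
force: [-0.6, 0.4, -0.4]
opening: 0.003
t 4.2 tcp in dock mm [ -14.9 -231.5   32. ] F dock [-0.6  0.5 -0.4] open 0.003
roll needed so tool x || dock x (or y) -0.002 zaxis [ 0.001  0.004 -1.   ]
finger
[[ 230.  233.   -8. -235.   61.]
 [ 234.  233.   -4. -225.   63.]
 [ 234.  232.   -6. -225.   65.]
 [ 229.  233.   -5. -237.   65.]
 [ 229.  232.   -8. -237.   66.]
 [ 230.  232.   -7. -234.   66.]]
ahead
[[ 268.  234.   12. -146.   60.]
 [ 264.  215.   22. -152.  136.]
 [ 265.  214.   21. -149.  137.]
 [ 263.  212.   14. -153.  138.]
 [ 266.  214.   22. -147.  138.]
 [ 242.  217.   21. -202.  138.]]
```

View pics/p4.png

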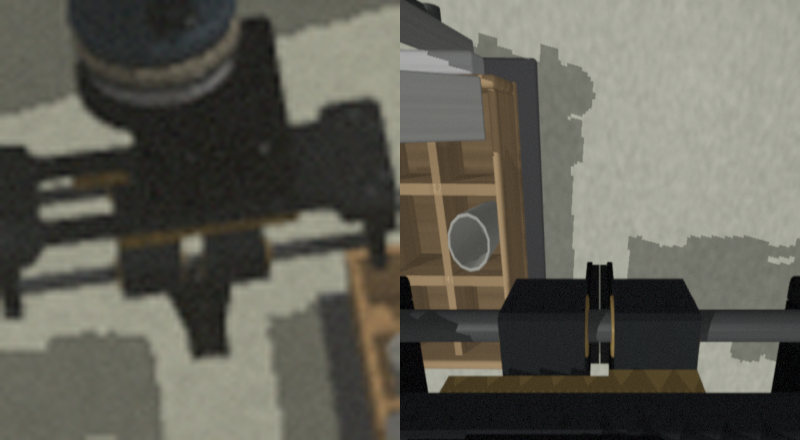

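The tip is at z≈61 mm by depth while the state reads 32, so the real tip is about 30 mm above the reported TCP; x and y agree. I'll lower by 34 mm and verify.

```bash
python3 -m inch '[[0,0,0,12,0],[0,0,0,24,0],[0,0,0,30,0],[0,0,0,34,0],[0,0,0,34,0]]'; cat > tip.py <<'E'
from rig import bot, vision
import numpy as np
q=np.load("q.npy");c,n=np.cos(q[2]),np.sin(q[2]);R=np.array([[c,-n,0],[n,c,0],[0,0,1]]);o=np.array([q[0],q[1],0])
t=R.T@(np.array(bot.read_state()['position'])-o)*1e3
a,d=vision.capture("scene");m=vision.camera_model("scene");K=m['intrinsics'];W=np.linalg.inv(m['camera_from_world'])
v,u=np.mgrid[140:300,180:400];z=d[v,u];D=(np.stack([(u-K[0,2])*z/K[0,0],(v-K[1,2])*z/K[1,1],z,0*z+1],-1)@W.T)[...,:3]
D=(D-o)@R*1e3
k=(abs(D[...,1]-t[1])<18)&(abs(D[...,0]-t[0])<25)&(D[...,2]>12)&(z>0)&(a[v,u].max(-1)<60)
S=D[k];print("tcp",np.round(t,1),"lowest finger pts",np.round(S[S[:,2].argsort()][:5]).tolist())
k=(abs(D[...,0])<60)&(D[...,2]>44)&(D[...,2]<58)&(a[v,u,0]>a[v,u,2]*1.3)&(z>0)
print("tray top y range",np.round(np.percentile(D[k][:,1],[0.5,1,99,99.5]),1))
E
python3 tip.py; python3 go.py
```

```text
time_s: 4.85
position: [0.5083, -0.2075, -0.0031]
tcp_rot: [[0.994, 0.109, -0.003], [0.109, -0.994, 0.007], [-0.002, -0.007, -1.0]]
force: [-0.8, 0.6, 0.0]
opening: 0.007
tcp [ -16.1 -227.9   -3.1] lowest finger pts [[-11.0, -228.0, 28.0], [-9.0, -233.0, 31.0], [-9.0, -223.0, 32.0], [-6.0, -226.0, 33.0], [-9.0, -233.0, 35.0]]
tray top y range [-158.7 -158.5   40.2   40.4]
t 4.9 tcp in dock mm [ -15.8 -228.2   -2.7] F dock [0.2 0.2 1.1] open 0.004
roll needed so tool x || dock x (or y) 0.001 zaxis [-0.002  0.006 -1.   ]
```

The tip is now at z≈28 mm, and the tray spans y -159..40 (drawn out about 59 mm). I'll push up to contact and then watch force.

```bash
python3 -m inch '[[0,0,-15,0,0],[0,0,-30,0,0],[0,0,-45,0,0],[0,0,-52,0,0],[0,0,-57,0,0],[0,0,-62,0,0],[0,0,-67,0,0],[0,0,-72,0,0]]'; python3 go.py -15,-108,-2
```

```text
time_s: 5.7
position: [0.5016, -0.137, -0.0021]
tcp_rot: [[0.994, 0.109, -0.0], [0.109, -0.994, 0.005], [0.0, -0.005, -1.0]]
force: [-1.4, -3.6, -0.5]
opening: 0.006
t 5.7 tcp in dock mm [ -15.2 -157.    -2.1] F dock [-1.8 -3.4 -0.5] open 0.006
roll needed so tool x || dock x (or y) 0.0 zaxis [-0.     0.005 -1.   ]
-15,-108,-2 shift mm [  0.2 -49.    0.2] world [ 0.496 -0.088 -0.002]
```

Contact is made at about 3.5 N. I'll push on slowly.

```bash
python3 -m inch '[[0,0,-5,0,0],[0,0,-10,0,0],[0,0,-15,0,0],[0,0,-20,0,0],[0,0,-25,0,0],[0,0,-30,0,0],[0,0,-35,0,0],[0,0,-38,0,0]]'; python3 go.py; python3 tip.py
```

```text
time_s: 6.5
position: [0.4972, -0.0986, -0.0019]
tcp_rot: [[0.994, 0.109, -0.001], [0.109, -0.994, 0.005], [-0.0, -0.005, -1.0]]
force: [-0.1, -3.6, -0.7]
opening: 0.008
t 6.5 tcp in dock mm [ -15.3 -118.4   -1.9] F dock [-0.5 -3.6 -0.7] open 0.008
roll needed so tool x || dock x (or y) 0.001 zaxis [-0.001  0.005 -1.   ]
tcp [ -15.3 -118.4   -1.9] lowest finger pts [[-21.0, -121.0, 12.0], [-38.0, -136.0, 13.0], [-6.0, -127.0, 29.0], [-7.0, -115.0, 30.0], [-7.0, -117.0, 31.0]]
tray top y range [-109.4 -108.7   90.    90.7]
```

Tray is at about -9 mm. I'll creep until force rises at the stop.

```bash
python3 -m inch '[[0,0,-3,0,0],[0,0,-5,0,0],[0,0,-7,0,0]]'; python3 -m inch '[[0,0,-1,0,0],[0,0,-2,0,0]]'; python3 -m inch '[[0,0,-1,0,0],[0,0,-2,0,0]]'; python3 go.py; python3 tip.py
```

```text
time_s: 6.85
position: [0.4964, -0.0912, -0.0018]
tcp_rot: [[0.994, 0.109, -0.001], [0.109, -0.994, 0.005], [-0.0, -0.005, -1.0]]
force: [-0.3, -3.2, -1.0]
opening: 0.006
time_s: 7.05
position: [0.4969, -0.0898, -0.0017]
tcp_rot: [[0.994, 0.109, 0.001], [0.109, -0.994, 0.004], [0.001, -0.004, -1.0]]
force: [1.1, -4.5, -2.3]
opening: 0.007
time_s: 7.25
position: [0.4983, -0.0893, -0.0015]
tcp_rot: [[0.994, 0.11, 0.004], [0.11, -0.994, 0.002], [0.004, -0.001, -1.0]]
force: [0.0, -8.7, -1.0]
opening: 0.009
t 7.25 tcp in dock mm [ -13.3 -109.2   -1.5] F dock [-0.9 -8.6 -1. ] open 0.009
roll needed so tool x || dock x (or y) 0.002 zaxis [ 0.004  0.002 -1.   ]
tcp [ -13.3 -109.2   -1.5] lowest finger pts [[-5.0, -115.0, 29.0], [-4.0, -108.0, 31.0], [-3.0, -110.0, 33.0], [-6.0, -110.0, 33.0], [-1.0, -118.0, 34.0]]
tray top y range [-97.7 -96.7  99.4  99.7]
```

```bash
python3 -m inch '[[0,-1,-2,0,0],[0,-1,-3,0,0],[0,-1,-3,0,0]]'; python3 go.py;  python3 -m inch '[[0,-1,-2,0,0],[0,-1,-3,0,0],[0,-1,-3,0,0]]'; python3 go.py
```

```text
time_s: 7.6
position: [0.4985, -0.0894, -0.0013]
tcp_rot: [[0.994, 0.112, 0.007], [0.112, -0.994, -0.003], [0.007, 0.003, -1.0]]
force: [-1.4, -12.3, -2.5]
opening: 0.008
t 7.6 tcp in dock mm [ -13.1 -109.3   -1.3] F dock [ -2.7 -12.   -2.5] open 0.008
roll needed so tool x || dock x (or y) 0.003 zaxis [ 0.007 -0.003 -1.   ]
time_s: 7.9
position: [0.4987, -0.0896, -0.0011]
tcp_rot: [[0.993, 0.113, 0.01], [0.114, -0.994, -0.007], [0.009, 0.008, -1.0]]
force: [-1.5, -13.5, -3.1]
opening: 0.007
t 7.9 tcp in dock mm [ -12.9 -109.6   -1.1] F dock [ -2.9 -13.3  -3.1] open 0.007
roll needed so tool x || dock x (or y) 0.005 zaxis [ 0.01  -0.007 -1.   ]
```

The tray is stopped with 13 N and no further motion, so it is home. I'll back off, rise, and go to the +y side of the knob.

```bash
python3 -m inch '[[0,0,8,0,0],[0,0,30,0,0],[0,0,60,0,0],[0,0,60,-45,0],[0,0,60,-90,0],[0,0,60,-135,0],[0,0,60,-175,0],[0,0,60,-175,0]]'; python3 tip.py; python3 go.py 118,-20,172 118,-25,122
```

```text
time_s: 8.7
position: [0.5071, -0.1489, 0.1798]
tcp_rot: [[0.993, 0.113, 0.02], [0.114, -0.993, -0.011], [0.019, 0.013, -1.0]]
force: [0.3, -0.6, -0.2]
opening: 0.01
tcp [ -11.  -169.5  179.8] lowest finger pts [[-5.0, -170.0, 213.0], [-4.0, -163.0, 213.0], [-4.0, -168.0, 213.0], [-4.0, -172.0, 214.0], [-4.0, -163.0, 215.0]]
tray top y range [-99.8 -99.4  99.2  99.8]
t 8.75 tcp in dock mm [ -12.8 -168.5  177.2] F dock [-0.5  0.5 -0.3] open 0.005
roll needed so tool x || dock x (or y) 0.005 zaxis [ 0.015 -0.009 -1.   ]
118,-20,172 shift mm [ 131.5 -147.9    5.5] world [0.619 0.014 0.172]
118,-25,122 shift mm [ 130.7 -143.4   55.6] world [0.62  0.009 0.122]
```

The tray top spans -99.8..99.8 mm, so it is home. Traversing.

```bash
python3 -m inch '[[0,20,-25,0,0],[0,45,-55,0,0],[0,75,-90,0,0],[0,105,-120,0,0],[0,131,-148,0,0],[0,131,-148,20,0],[0,131,-148,52,0],[0,131,-148,52,0]]'; python3 tip.py; python3 go.py 118,-25,122; python3 - <<'E'
from rig import vision
import cv2,numpy as np
a,_=vision.capture("side"); b,_=vision.capture("scene")
cv2.imwrite("pics/p5.png",np.hstack([cv2.resize(x,(400,400),interpolation=cv2.INTER_CUBIC) for x in (a[180:360,230:410,::-1],b[150:300,240:390,::-1])]))
E
```

```text
time_s: 9.55
position: [0.6137, 0.015, 0.1194]
tcp_rot: [[0.993, 0.114, 0.001], [0.114, -0.993, -0.006], [0.0, 0.006, -1.0]]
force: [-0.2, 0.0, -1.2]
opening: 0.006
tcp [112.8 -18.1 119.4] lowest finger pts [[119.0, -22.0, 150.0], [121.0, -15.0, 153.0], [123.0, -9.0, 155.0], [122.0, -18.0, 155.0], [121.0, -20.0, 155.0]]
tray top y range [-99.7 -99.5  99.2  99.5]
t 9.6 tcp in dock mm [114.6 -18.9 121.7] F dock [ 0.1 -0.4  0.1] open 0.002
roll needed so tool x || dock x (or y) 0.005 zaxis [ 0.005 -0.006 -1.   ]
118,-25,122 shift mm [ 3.4  6.1 -0.2] world [0.62  0.009 0.122]
```

View pics/p5.png

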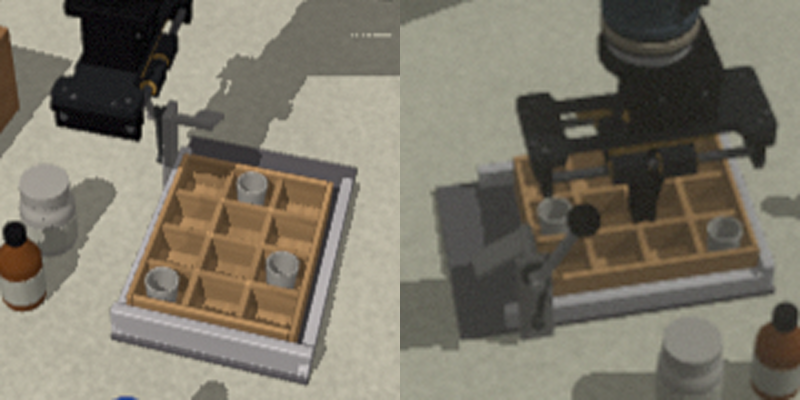

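The tray is against the stop, the cups are upright, and the finger (645,215) is on the +y side of the knob (583,220). Pushing the knob toward dock -y.

```bash
python3 -m inch '[[0,3,15,0,0],[0,3,25,0,0],[0,3,33,0,0],[0,3,41,0,0],[0,3,49,0,0],[0,3,57,0,0],[0,3,65,0,0],[0,3,72,0,0]]'; python3 go.py; python3 -m inch '[[0,0,6,0,0],[0,0,12,0,0],[0,0,18,0,0],[0,0,24,0,0],[0,0,24,0,0]]'; python3 go.py;
```

```text
time_s: 10.5
position: [0.63, -0.0594, 0.1258]
tcp_rot: [[0.994, 0.113, 0.014], [0.113, -0.994, -0.009], [0.012, 0.01, -1.0]]
force: [-0.1, 0.2, 0.1]
opening: 0.005
t 10.5 tcp in dock mm [120.9 -93.8 125.8] F dock [-0.1  0.2  0.1] open 0.005
roll needed so tool x || dock x (or y) 0.004 zaxis [ 0.014 -0.009 -1.   ]
time_s: 11.0
position: [0.6329, -0.0842, 0.126]
tcp_rot: [[0.994, 0.112, 0.014], [0.112, -0.994, -0.009], [0.013, 0.011, -1.0]]
force: [-0.5, -0.2, -0.5]
opening: 0.002
t 11.0 tcp in dock mm [ 121.1 -118.8  126. ] F dock [-0.5 -0.1 -0.5] open 0.002
roll needed so tool x || dock x (or y) 0.004 zaxis [ 0.014 -0.009 -1.   ]
```

Force is zero, which is consistent with the lever having snapped over. I'll back off to +y, rise, and look.

```bash
python3 -m inch '[[0,0,-20,0,0],[0,0,-45,0,0],[0,0,-60,-20,0],[0,0,-60,-65,0],[0,0,-60,-110,0],[0,0,-90,-120,0],[0,0,-130,-120,0],[0,0,-130,-120,0]]'; python3 go.py; python3 - <<'E'
from rig import vision
import cv2,numpy as np
a,_=vision.capture("side"); b,_=vision.capture("scene")
cv2.imwrite("pics/p6.png",np.hstack([cv2.resize(x,(400,400),interpolation=cv2.INTER_CUBIC) for x in (a[180:360,230:410,::-1],b[150:300,240:390,::-1])]))
E
python3 tip.py
```

```text
time_s: 11.8
position: [0.615, 0.0523, 0.2454]
tcp_rot: [[0.993, 0.118, 0.014], [0.118, -0.993, -0.006], [0.013, 0.008, -1.0]]
force: [0.0, -0.7, -0.3]
opening: 0.004
t 11.8 tcp in dock mm [118.1  18.8 245.4] F dock [-0.  -0.7 -0.3] open 0.004
roll needed so tool x || dock x (or y) 0.009 zaxis [ 0.014 -0.006 -1.   ]
tcp [118.5  14.9 244.5] lowest finger pts [[126.0, 19.0, 278.0], [127.0, 21.0, 279.0], [126.0, 15.0, 279.0], [127.0, 17.0, 280.0], [126.0, 9.0, 280.0]]
tray top y range [-99.8 -99.5  99.2  99.5]
```

View pics/p6.png

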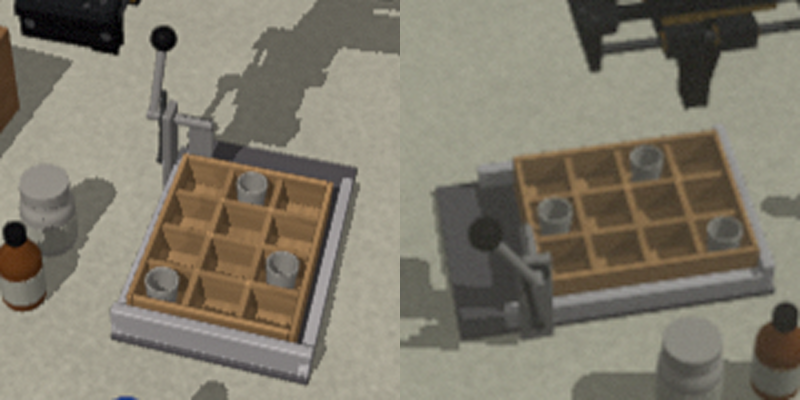

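The lever now leans to dock -y (knob at scene px 272,238), with its tongue down behind the tray wall. I'll check that against the projected locked knob and hand in if it matches.

```bash
python3 - <<'E'
from rig import bot,vision
import numpy as np
q=np.load("q.npy");c,n=np.cos(q[2]),np.sin(q[2]);R=np.array([[c,-n,0],[n,c,0],[0,0,1]]);o=np.array([q[0],q[1],0]);m=vision.camera_model("scene")
for a in(.95,1.047):
    t=a-.5236;p=m['camera_from_world']@np.append(o+R@np.array([.118,-.107-.08*np.sin(t),.092+.08*np.cos(t)]),1);w=m['intrinsics']@p[:3];u=w[:2]/w[2];print(a,u)
if np.linalg.norm(u-[271.9,237.7])<4: print("hand in",bot.hand_in())
E
```

```text
0.95 [274.76674895 235.82507665]
1.047 [271.65272207 237.41910857]
the job is handed in; nothing more can be done
hand in None
```

I pushed the tray home, flipped the lever to locked, moved clear and handed the job in at about 12 s of the 51 s. No verdict was reported.

**Disagreement on the way:** the real fingertips sit about 30 mm higher than the reported tool height. Because of this my first push passed over the tray wall without touching anything. The cameras showed the error, so I backed out, lowered the arm to suit, and pushed again.

**Last checks:**
- **Tray:** in the depth image it spans y -99.8 to +99.5 mm, so it is home. The push had stalled against the stop at about 13 N.
- **Lever:** the knob appears at pixel (271.9, 237.7), against (271.7, 237.4) predicted for 1.047 rad. The tongue is down behind the tray's trailing wall.
- **Cups:** all three look upright in both camera views.
- **Other items:** the jar and dropper look unmoved. The bowl, lotion and stapler were outside the final views, and the arm did no work near them.
- **Robot:** clear of everything, about 0.28 m above the counter, with near-zero force.

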